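# Line up the stock jars by height

### The arm

A 6-joint arm with a two-finger parallel gripper is mounted at the origin on a cart in front of the work surface, level with it; the furniture and walls round the work are solid. World frame = base frame: x ahead of the robot, y to its left, z up, the work surface at z = 0. Lengths are in mm, angles in rad, forces in N, time in s.
With the tool pointing down it reaches from about 275 to 825 mm from the base axis. Payload 4.9 kg.
Tool frame: the origin (TCP) lies midway between the tips of the shut fingers; the grasp point (between the pads) lies 19 mm behind it; x points along the fingers, z is the direction in which the jaws open and shut, and the axes are right-handed (so a half turn about x gives the same grasp; the last joint's range is limited). The gripper opens to 85 mm and grips with 20 to 120 N. Pads are 22 mm wide; open, the fingers measure 114 mm over their backs; the gripper's body (76 mm by 85 mm) begins 54 mm behind the grasp point. The pads swing forward as they close: fully open they stand 13 mm farther back than shut.
Start: joints at [0.997, 0.326, -0.193, 1.052, 0, 1.437], TCP at [234.164, 497.68, 231.281] pointing down, gripper open.
Joint ranges: [-2.65, 2.65], [-0.97, 1.79], [-1.3, 1.35], [-1.93, 2.1], [-1.47, 1.37], [-3.14, 3.14]. Speed limits (rad/s): [2.57, 2.57, 3.14, 3.14, 3.14, 3.14].

### API

Orientations are given as a unit quaternion [x, y, z, w].
In Python, from plant import arm, cams, job gives the robot as it stands.
- The arm moves only by the tool arm_command, never from a script. Its argument "commands" is a list of rows, each a list of 7 numbers: the shift along the tool's x, y, z in m, then the turn, a rotation vector about the tool's x, y, z in rad, then the finger opening in m, from 0 to 0.0854. A call has 1 to 10 rows; each row shifts and turns the commanded pose from where the row before left it, along the tool's axes as they then stand; what a row does not reach is not made up. A row lasts 1/12 s, in which the tool goes at most 41.7 mm and 7.16 degrees, less where a joint would pass 70% of its speed; a pose out of reach is approached as far as the arm can. A call is refused whole if a number of a shift passes 0.0417 or a number of a turn 0.125, either way. A call with a gripper value outside its range is refused whole. The fingers move at their own pace and stop on an object; "grip_force" is the grip in N (left out, the last holds). Time passes only in rows, so rows that do not move let the fingers close. It gives the time, the measured TCP pose, the force and the opening at its end, in the units of the state.
- arm.state(): the state, without advancing time (a new reading comes with each control period).
- cams.camera(name): name is "scene" or "top" or "wrist"; returns the picture (400x640x3 uint8, red, green, blue); there is no depth.
- cams.camera_model(name): a dict with "fx", "fy", "cx", "cy" (pixels), "R" (3x3) and "t" (3): a world point X has camera coordinates R X + t. Camera axes: x right, y down, z forward; pixel columns grow to the right and rows downward; lengths in mm; the calibration is good to about 2 mm. A picture is of the moment at which its call begins: read the wrist's pose just before it. camera_model takes no time and is no camera call; for the wrist camera it gives the pose at the moment of the call.
- job.job_done(): hands the job in, once; it reports no verdict.
The state is a dict: "time_s": time; "joint_pos": joint angles; "dq": joint speeds; "joint_efforts": joint torques, N m; "eef_pos": TCP position; "orientation": TCP orientation; "force": force on the tool from outside, world axes, zero at the start; "torque": the same for the moment, N m; "width": finger opening in mm.
Only numpy, scipy, OpenCV 4.12 (cv2) and the standard library are available. Lean on these libraries where they do the work, as an engineer would, in place of code of your own. Each camera call takes 0.05 s, during which the arm holds its last target. There are 200 camera calls.

### The job

Set the four white screw jars out along the dispensing row in order of height, one standing centred on each round grey pad: the tallest on the pad next to the upright steel end stop, then each next one lower, the shortest at the far end. Never tip a jar over, and leave all four standing free.

Things in the scene. Friction and masses are not known exactly. Their poses are not given: they have to be found in the camera images.
- jar_96: White straight-sided screw jar with a plain broad white lid, largest and tallest; 96 mm high, 62 mm in diameter at the lid (the body is 2 to 3 mm slimmer), the lid being the top 32 mm and fixed to the jar; about 45 g. Loose, stands upright on the bench at the start. Origin at the centre of its underside, z up along its axis.
- jar_84: White straight-sided screw jar with a plain broad white lid, as broad as the tallest jar but 12 mm lower; 84 mm high, 62 mm in diameter at the lid (the body is 2 to 3 mm slimmer), the lid being the top 28 mm and fixed to the jar; about 45 g. Loose, stands upright on the bench at the start. Origin at the centre of its underside, z up along its axis.
- jar_72: White straight-sided screw jar with a plain broad white lid, slim, the taller of the two slim jars; 72 mm high, 39 mm in diameter at the lid (the body is 2 to 3 mm slimmer), the lid being the top 24 mm and fixed to the jar; about 45 g. Loose, stands upright on the bench at the start. Origin at the centre of its underside, z up along its axis.
- jar_56: White straight-sided screw jar with a plain broad white lid, slim, the shortest of all; 56 mm high, 39 mm in diameter at the lid (the body is 2 to 3 mm slimmer), the lid being the top 19 mm and fixed to the jar; about 45 g. Loose, stands upright on the bench at the start. Origin at the centre of its underside, z up along its axis.
- pad_1: Round grey rubber pad, 80 mm in diameter, white dot at its centre, an outer pad, at one end of the row. pad_1 to pad_4 follow one another in a straight row (roughly left to right), 95 mm apart centre to centre, on a fixed white board 92 x 392 mm, 6 mm thick. Fixed; origin at the centre of its underside, its top 3 mm higher (9 mm above the bench). y axis along the row from pad_4 to pad_1, x across it.
- pad_2: Round grey rubber pad, 80 mm in diameter, white dot at its centre, an inner pad. pad_1 to pad_4 follow one another in a straight row (roughly left to right), 95 mm apart centre to centre, on a fixed white board 92 x 392 mm, 6 mm thick. Fixed; origin at the centre of its underside, its top 3 mm higher (9 mm above the bench). y axis along the row from pad_4 to pad_1, x across it.
- pad_3: Round grey rubber pad, 80 mm in diameter, white dot at its centre, an inner pad. pad_1 to pad_4 follow one another in a straight row (roughly left to right), 95 mm apart centre to centre, on a fixed white board 92 x 392 mm, 6 mm thick. Fixed; origin at the centre of its underside, its top 3 mm higher (9 mm above the bench). y axis along the row from pad_4 to pad_1, x across it.
- pad_4: Round grey rubber pad, 80 mm in diameter, white dot at its centre, an outer pad, at one end of the row. pad_1 to pad_4 follow one another in a straight row (roughly left to right), 95 mm apart centre to centre, on a fixed white board 92 x 392 mm, 6 mm thick. Fixed; origin at the centre of its underside, its top 3 mm higher (9 mm above the bench). y axis along the row from pad_4 to pad_1, x across it.
- end_stop: Upright steel plate, 80 mm across the row, 6 mm thick and 45 mm high, on a dark foot 36 mm wide: the end stop of the row. Fixed on the bench just off one end of the board, in line with the pads, 82 mm from the centre of the nearest pad: sometimes by pad_1, sometimes by pad_4 (a roll of tape lies at the other end). Origin at the centre of its underside.
There are look-alikes about, which are no part of the job. Leave any brown or red look-alike of the jar_84 alone.

How it is judged (in metres and radians):
At the end, for the whole second after the job is handed in: Each jar stands upright (within 0.1 rad) and at rest on its own pad, its centre within 15 mm of the pad's centre; counted from the pad beside the end stop the jars are 96, 84, 72 and 56 mm high (((horizontal distance between end_stop and pad_1 below 0.13 m and horizontal distance between jar_96 and pad_1 below 0.015 m and z of jar_96 in the frame of pad_1 between -0.001 and 0.008 m and horizontal distance between jar_84 and pad_2 below 0.015 m and z of jar_84 in the frame of pad_2 between -0.001 and 0.008 m and horizontal distance between jar_72 and pad_3 below 0.015 m and z of jar_72 in the frame of pad_3 between -0.001 and 0.008 m and horizontal distance between jar_56 and pad_4 below 0.015 m and z of jar_56 in the frame of pad_4 between -0.001 and 0.008 m) or (horizontal distance between end_stop and pad_4 below 0.13 m and horizontal distance between jar_96 and pad_4 below 0.015 m and z of jar_96 in the frame of pad_4 between -0.001 and 0.008 m and horizontal distance between jar_84 and pad_3 below 0.015 m and z of jar_84 in the frame of pad_3 between -0.001 and 0.008 m and horizontal distance between jar_72 and pad_2 below 0.015 m and z of jar_72 in the frame of pad_2 between -0.001 and 0.008 m and horizontal distance between jar_56 and pad_1 below 0.015 m and z of jar_56 in the frame of pad_1 between -0.001 and 0.008 m)) and angle between each of jar_96, jar_84, jar_72, jar_56's own z axis and vertical below 0.1 rad and linear speed of each of jar_96, jar_84, jar_72, jar_56 below 0.02 m/s and angular speed of each of jar_96, jar_84, jar_72, jar_56 below 0.2 rad/s); the robot touches nothing.
It fails at once if a jar is tipped over (leans more than 0.6 rad) (angle between any of jar_96, jar_84, jar_72, jar_56's own z axis and vertical above 0.6 rad).
It also fails if it takes over 88 s, if anything falls off the work surface, if the arm or the gripper's body presses on something with over 40 N, if the wrist force passes 120 N, or if a joint passes its speed limit or range.

## Working session

There is one attempt and no reset: what is moved stays moved. The work goes in short steps, Python scripts to look and compute and a tool call to move; the robot and the scene stay as the last step left them, time stands still between calls to the robot, and variables do not carry over. Pictures are saved under pics/ and viewed, about 12 in all and at most 16, crops included, and the job is handed in when it is done.

Besides the shell and the picture viewer there is one more tool, called after "Call:" as name(argument=value, ...), one argument or row to a line, values as JSON. arm_command: Moves the arm, as the interface text tells. Its arguments: {"type":"object","properties":{"commands":{"type":"array"},"grip_force":{"type":"number"}},"required":["commands"]}

```bash
mkdir -p pics; ls; python3 - <<'E'
from plant import arm,cams,job
import cv2
s=arm.state();print(s)
for n in("scene","top"):
    cv2.imwrite(f"pics/{n}0.png",cams.camera(n)[:,:,::-1]);print(n,cams.camera_model(n))
print(cams.camera_model("wrist"))
E
```

```text
pics
{'time_s': 0.0, 'joint_pos': array([ 9.96758145e-01,  3.26938281e-01, -1.93605127e-01,  1.05198494e+00,
        1.26065307e-06,  1.43662422e+00]), 'dq': array([-2.06253450e-03,  8.15477087e-04, -6.81033441e-04,  7.54548489e-05,
        4.69151063e-04,  9.58595617e-04]), 'joint_efforts': array([ 1.49904597e-03, -4.43400228e+01,  2.62440777e+01,  1.55207893e-02,
        6.70976465e-05, -8.58362256e-06]), 'eef_pos': array([233.85401553, 497.15927694, 230.496815  ]), 'orientation': array([-0.37912934,  0.59759441,  0.37861816,  0.59648147]), 'force': array([0.80325247, 0.27746557, 1.11753931]), 'torque': array([-0.0171849 ,  0.01507199, -0.00813371]), 'width': 85.53615566515084}
scene {'fx': 370.99994850961974, 'fy': 370.99994850961974, 'cx': 320.58150902588926, 'cy': 203.5579186525244, 'R': array([[-0.62241976, -0.78251228,  0.01637589],
       [-0.38147261,  0.2850257 , -0.87934009],
       [ 0.68342688, -0.5535656 , -0.47591263]]), 't': array([313.77583149, 265.51682846, 417.27172488])}
top {'fx': 463.1571074350747, 'fy': 463.1571074350747, 'cx': 317.93666607427815, 'cy': 204.23043525101014, 'R': array([[ 0.02301827, -0.99966799, -0.01157888],
       [-0.989279  , -0.0211053 , -0.14450476],
       [ 0.1442124 ,  0.01478099, -0.98943636]]), 't': array([-49.18780853, 597.20168859, 943.83012625])}
{'fx': 320.5950520095904, 'fy': 320.5950520095904, 'cx': 313.13239949577246, 'cy': 197.9946620391019, 'R': array([[ 0.42503842,  0.90517436, -0.00131096],
       [ 0.85749279, -0.4021841 ,  0.32086455],
       [ 0.28991112, -0.1375039 , -0.94712418]]), 't': array([-549.6572614 ,  -42.19675951,  380.59755414])}
```

View pics/scene0.png

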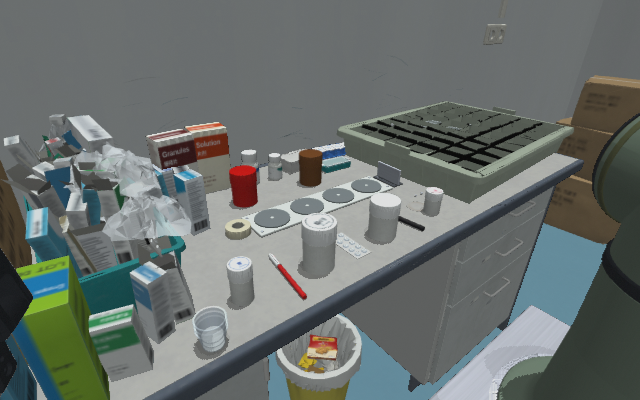

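View pics/top0.png

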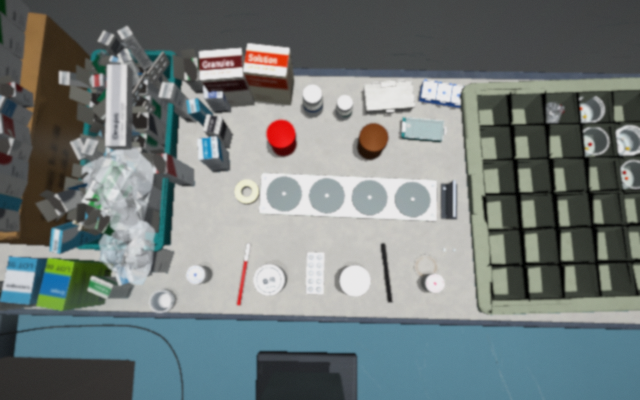

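```bash
python3 - <<'E'
import cv2,numpy as np
s=cv2.imread("pics/scene0.png");t=cv2.imread("pics/top0.png")
a=cv2.resize(s[150:350,190:460],(800,593),interpolation=cv2.INTER_CUBIC)
cv2.imwrite("pics/c1.png",a)
b=cv2.resize(t[170:310,180:470],(800,386),interpolation=cv2.INTER_CUBIC)
c=cv2.resize(t[80:160,260:400],(350,200),interpolation=cv2.INTER_CUBIC); c2=cv2.resize(s[140:215,220:345],(333,200),interpolation=cv2.INTER_CUBIC)
o=np.zeros((590,800,3),np.uint8);o[:386]=b;o[388:588,:350]=c;o[388:588,360:693]=c2
cv2.imwrite("pics/c2.png",o)
E
```

```text
(no output)
```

View pics/c1.png

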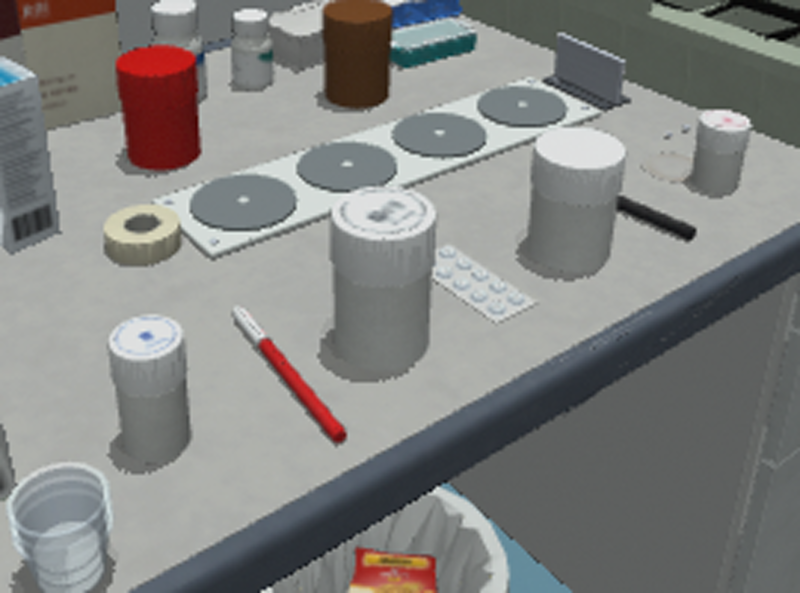

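View pics/c2.png

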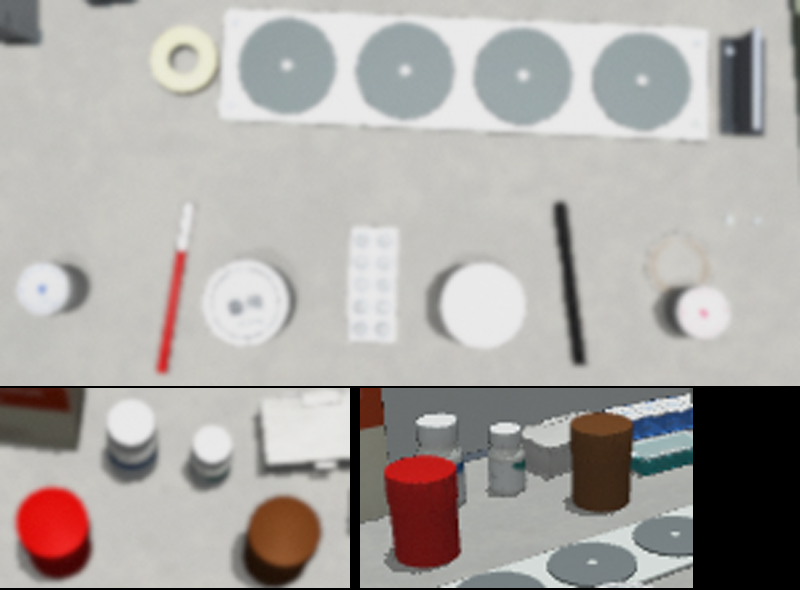

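```bash
cat >h.py <<'E'
import numpy as np,cv2
from plant import arm,cams
from scipy.spatial.transform import Rotation as Rn
def ray(m,u,v):
    R,t=np.array(m["R"]),np.array(m["t"]);d=R.T@[(u-m["cx"])/m["fx"],(v-m["cy"])/m["fy"],1]
    return -R.T@t,d/np.linalg.norm(d)
def atz(m,u,v,z):
    c,d=ray(m,u,v);return (c+d*(z-c[2])/d[2])[:2]
def tri(*rs):
    A=sum(np.eye(3)-np.outer(d,d) for c,d in rs);b=sum((np.eye(3)-np.outer(d,d))@c for c,d in rs)
    return np.linalg.solve(A,b)
def proj(m,X):
    p=np.array(m["R"])@X+m["t"];return m["fx"]*p[0]/p[2]+m["cx"],m["fy"]*p[1]/p[2]+m["cy"]
E
python3 - <<'E'
from h import *
np.set_printoptions(precision=1,suppress=True)
T=cams.camera_model("top");S=cams.camera_model("scene")
print(ray(T,320,200)[0],ray(S,320,200)[0])
J={"sL":((195.6,274.8),(239.6,264.1),72),"bL":((269.2,279.8),(319.3,223.2),96),"bR":((355,280.5),(385.4,202.3),84),"sR":((434.8,283.5),(434.3,190.8),56)}
for k,(a,b,h) in J.items():
    print(k,tri(ray(T,*a),ray(S,*b)),[ (z,atz(T,*a,z),atz(S,*b,z)) for z in(h,)])
for p,q in zip([(284,193.9),(326.8,195.7),(369.6,197.2),(412.7,199)],[(244,200),(347,163.5),(439,132.5),(522,104)]):
    print(atz(T,*p,9),atz(S,q[0]/2.963+190,q[1]/2.963+150,9))
s=arm.state();print(Rn.from_quat(s["orientation"]).as_matrix())
E
```

```text
[ 455.8  -50.5 1019.6] [ 11.4 400.8 426.9]
sL [444.  208.7  71. ] [(72, array([444. , 208.5]), array([442.7, 209.3]))]
bL [438.1  56.7  91.6] [(96, array([437.9,  55.9]), array([432.8,  61.5]))]
bR [ 440.3 -114.2   76.8] [(84, array([ 440.3, -113.9]), array([ 431.6, -103.4]))]
sR [ 438.2 -278.7   54.6] [(56, array([ 437.5, -278.9]), array([ 437.1, -275.3]))]
[624.6  40.2] [624.7  40.1]
[622.6 -54.6] [624.2 -55. ]
[ 621.2 -149.1] [ 621.5 -148.9]
[ 619.2 -243.9] [ 619.5 -244.2]
[[-0.  -0.9  0.4]
 [-0.   0.4  0.9]
 [-1.   0.  -0. ]]
```

Four white screw jars stand in the front row. In top pixels (u,v) they are: slim L (196,275), broad L (269,280), broad R (355,280) and slim R (435,284). Triangulated heights of about 71, 92, 77 and 55 mm match jars 72, 96, 84 and 56.

Look-alikes to leave alone are red (281,137), brown (373,140), the white bottles (312,97) and (344,105), and the clear cup (163,300). The end stop is at (450,199), so the tallest jar goes on pad (413,199).

First I'll turn the tool so that its axes are down, +Y and +X, then go above broad L.

Call:
arm_command(
  commands=[
    [0,0,0,0.113,0,0,0.085],
    [0,0,0,0.113,0,0,0.085],
    [0,0,0,0.113,0,0,0.085],
    [0,0,0,0.113,0,0,0.085],
    [0,0,0,0.113,0,0,0.085],
    [0,0,0,0.113,0,0,0.085],
    [0,0,0,0.113,0,0,0.085],
    [0,0,0,0.113,0,0,0.085],
    [0,0,0,0.113,0,0,0.085],
    [0,0,0,0.113,0,0,0.085],
  ],
  grip_force=30,
)

```text
time_s: 0.93
eef_pos: [234.0, 497.4, 230.8]
orientation: [0.001, 0.707, -0.002, 0.707]
force: [-0.2, 0.4, 0.9]
width: 85.2
```

Call:
arm_command(
  commands=[
    [0,-0.04,0.01,0,0,0,0.085],
    [0,-0.04,0.01,0,0,0,0.085],
    [0,-0.04,0.02,0,0,0,0.085],
    [0,-0.04,0.02,0,0,0,0.085],
    [0,-0.04,0.02,0,0,0,0.085],
    [0,-0.04,0.02,0,0,0,0.085],
    [0,-0.04,0.02,0,0,0,0.085],
    [0,-0.04,0.02,0,0,0,0.085],
    [0,-0.04,0.02,0,0,0,0.085],
    [0,-0.04,0.02,0,0,0,0.085],
  ],
)

```text
time_s: 1.77
eef_pos: [403.8, 117.7, 231.2]
orientation: [-0.0, 0.707, 0.0, 0.707]
force: [0.8, 0.6, -0.4]
width: 84.8
```

Call:
arm_command(
  commands=[
    [0,-0.04,0.024,0,0,0,0.085],
    [0,0,0,0,0,0,0.085],
    [0,0,0,0,0,0,0.085],
  ],
)

```text
time_s: 2.02
eef_pos: [425.8, 82.0, 230.9]
orientation: [0.002, 0.707, -0.001, 0.707]
force: [-1.0, 0.8, 0.1]
width: 85.0
```

```bash
python3 - <<'E'
from h import *
m=cams.camera_model("wrist");s=arm.state();cv2.imwrite("pics/w1.png",cams.camera("wrist")[:,:,::-1])
print(s["eef_pos"],s["time_s"],Rn.from_quat(s["orientation"]).as_matrix().round(3),s["joint_pos"].round(2))
print(repr(m))
for P in ([438,56,96],[440,-114,84],[444,208,72],[622,-55,9]): print(P,proj(m,np.array(P)))
E
```

```text
[425.75755576  82.04091711 230.94981007] 2.0167 [[-0.001  0.004  1.   ]
 [ 0.     1.    -0.004]
 [-1.     0.    -0.001]] [ 0.02  0.11 -0.47  0.99  0.    1.59]
{'fx': 320.5950520095904, 'fy': 320.5950520095904, 'cx': 313.13239949577246, 'cy': 197.9946620391019, 'R': array([[ 9.99994087e-01, -3.43880313e-03, -2.10102693e-05],
       [-3.25075629e-03, -9.47268326e-01,  3.20424954e-01],
       [-1.12178070e-03, -3.20422991e-01, -9.47273904e-01]]), 't': array([-425.76814263,   37.87054843,  407.26760667])}
[438, 56, 96] (np.float64(326.08416888566234), np.float64(213.23423575191399))
[440, -114, 84] (np.float64(326.01813353724407), np.float64(349.0188076860252))
[444, 208, 72] (np.float64(333.77982889302626), np.float64(35.840086828174634))
[622, -55, 9] (np.float64(464.62447976727026), np.float64(268.0514505333258))
```

View pics/w1.png

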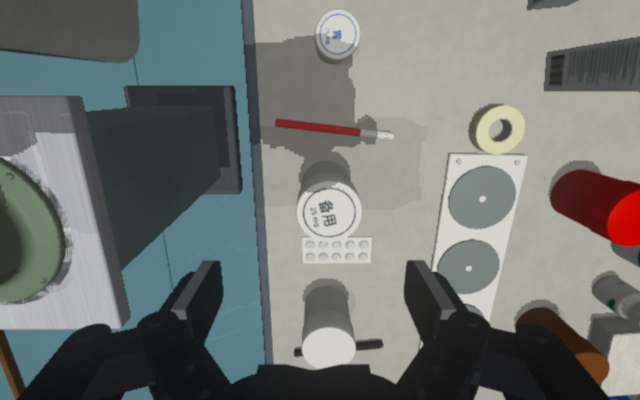

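Wrist view: broad L's lid is at (330,213), predicted (326,213). Broad R is at (329,347), slim L at (338,34) and a pad dot at (469,267). All are within about 4 px, which is a shared offset of roughly +4 mm in x. Now I'll descend on broad L and grip its lid.

Call:
arm_command(
  commands=[
    [0,-0.026,0.015,0,0,0,0.085],
    [0.035,0,0,0,0,0,0.085],
    [0.035,0,0,0,0,0,0.085],
    [0.035,0,0,0,0,0,0.085],
    [0.026,0,0,0,0,0,0.085],
    [0.015,0,0,0,0,0,0.085],
    [0.015,0,0,0,0,0,0.085],
    [0.015,0,0,0,0,0,0.085],
    [0,0,0,0,0,0,0.085],
    [0,0,0,0,0,0,0.085],
  ],
  grip_force=30,
)

```text
time_s: 2.9
eef_pos: [438.6, 59.4, 54.9]
orientation: [-0.001, 0.708, 0.001, 0.706]
force: [0.6, 0.8, -0.5]
width: 85.1
```

```bash
python3 - <<'E'
from h import *
m=cams.camera_model("wrist");s=arm.state();w=cams.camera("wrist")[:,:,::-1];sc=cams.camera("scene")[:,:,::-1]
cv2.imwrite("pics/w2.png",np.hstack([cv2.resize(w[150:,150:550],(500,312)),cv2.resize(sc[170:300,240:365],(300,312))]))
print(s["eef_pos"],s["time_s"],proj(m,np.array([438,56,96])))
E
```

```text
[438.64402604  59.38708222  54.87569181] 2.9 (np.float64(310.424508897182), np.float64(325.2186782170562))
```

View pics/w2.png

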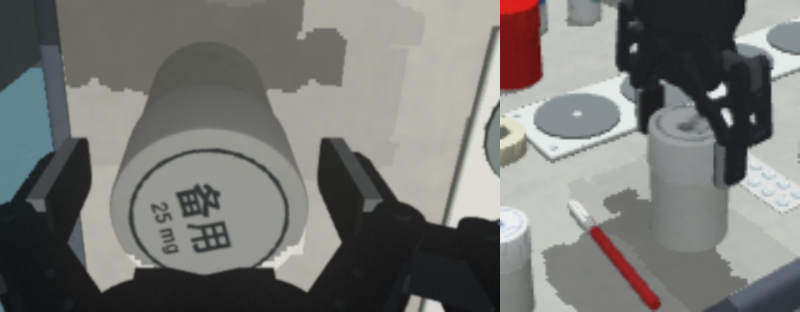

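The lid (print centre about px (317,320)) sits between the open pads, and in y it is within 2 mm of the TCP. I'll close and lift.

Call:
arm_command(
  commands=[
    [0,0,0,0,0,0,0.055],
    [0,0,0,0,0,0,0.055],
    [0,0,0,0,0,0,0.055],
    [0,0,0,0,0,0,0.055],
    [0,0,0,0,0,0,0.055],
    [0,0,0,0,0,0,0.055],
  ],
  grip_force=30,
)

```text
time_s: 3.5
eef_pos: [440.7, 58.2, 56.2]
orientation: [-0.0, 0.707, 0.001, 0.708]
force: [-1.4, 0.8, 7.2]
width: 61.7
```

Call:
arm_command(
  commands=[
    [-0.01,0,0,0,0,0,0.055],
    [-0.02,0,0,0,0,0,0.055],
    [-0.03,0,0,0,0,0,0.055],
    [-0.02,0,0,0,0,0,0.055],
    [0,0,0,0,0,0,0.055],
    [0,0,0,0,0,0,0.055],
  ],
)

```text
time_s: 4.0
eef_pos: [441.3, 57.9, 136.4]
orientation: [-0.0, 0.706, 0.0, 0.708]
force: [-0.1, -0.4, -1.2]
width: 61.5
```

Call:
arm_command(
  commands=[
    [0,-0.013,0.007,0,0,0,0.055],
    [0,-0.028,0.017,0,0,0,0.055],
    [0,-0.033,0.02,0,0,0,0.055],
    [0,-0.033,0.02,0,0,0,0.055],
    [0,-0.033,0.02,0,0,0,0.055],
    [0,-0.033,0.02,0,0,0,0.055],
    [0,-0.033,0.02,0,0,0,0.055],
    [0,-0.033,0.02,0,0,0,0.055],
    [0,-0.033,0.02,0,0,0,0.055],
    [0,-0.017,0.011,0,0,0,0.055],
  ],
)

```text
time_s: 4.83
eef_pos: [616.2, -234.7, 133.2]
orientation: [0.0, 0.707, -0.001, 0.707]
force: [0.4, -1.2, 0.1]
width: 61.9
```

Call:
arm_command(
  commands=[
    [0,-0.009,0.006,0,0,0,0.055],
    [0,-0.003,0.002,0,0,0,0.055],
    [0,0,0,0,0,0,0.055],
    [0,0,0,0,0,0,0.055],
  ],
)

```text
time_s: 5.17
eef_pos: [622.4, -241.9, 133.9]
orientation: [0.0, 0.708, 0.001, 0.706]
force: [0.3, -0.3, -0.2]
width: 61.8
```

```bash
python3 - <<'E'
from h import *
m=cams.camera_model("wrist");s=arm.state();w=cams.camera("wrist")[:,:,::-1];t=cams.camera("top")[:,:,::-1]
cv2.imwrite("pics/w3.png",np.vstack([cv2.resize(w,(640,400)),cv2.resize(t[150:240,240:480],(640,200))]))
print(s["eef_pos"],s["time_s"])
for P in ([624.6,40.2,9],[622.6,-54.6,9],[621.2,-149.1,9],[619.2,-244,9]): print(P,proj(m,np.array(P)))
E
```

```text
[ 622.3515655  -241.85462564  133.94869589] 5.1667
[624.6, 40.2, 9] (np.float64(317.71699910375423), np.float64(-264.7801200662051))
[622.6, -54.6, 9] (np.float64(313.8995796671808), np.float64(-70.53671899940065))
[621.2, -149.1, 9] (np.float64(311.7717423022677), np.float64(76.39183470154804))
[619.2, -244, 9] (np.float64(309.41673518612697), np.float64(192.17525211555215))
```

View pics/w3.png

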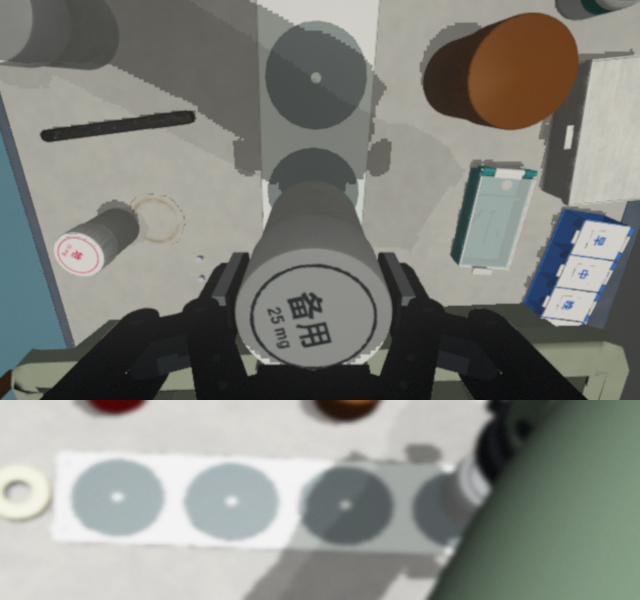

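Pad C's dot is at (316,77), predicted (312,76). That confirms y and puts the pads about 4 mm farther in x, matching the +4 mm the grip showed. I'll set the jar down at (623,-243).

Call:
arm_command(
  commands=[
    [0.03,-0.0015,0.001,0,0,0,0.055],
    [0.02,0,0,0,0,0,0.055],
    [0.01,0,0,0,0,0,0.055],
    [0.004,0,0,0,0,0,0.055],
    [0.002,0,0,0,0,0,0.055],
    [0,0,0,0,0,0,0.055],
    [0,0,0,0,0,0,0.055],
  ],
)

```text
time_s: 5.85
eef_pos: [625.2, -244.5, 70.6]
orientation: [-0.001, 0.706, 0.0, 0.708]
force: [0.4, -0.1, 0.3]
width: 61.8
```

Call:
arm_command(
  commands=[
    [0.001,0,0,0,0,0,0.055],
    [0,0,0,0,0,0,0.055],
  ],
)

```text
time_s: 6.02
eef_pos: [625.0, -244.6, 69.2]
orientation: [-0.001, 0.707, 0.0, 0.708]
force: [0.5, -0.4, -1.0]
width: 61.7
```

Call:
arm_command(
  commands=[
    [0.002,0,-0.001,0,0,0,0.055],
    [0,0,0,0,0,0,0.055],
    [0,0,0,0,0,0,0.055],
  ],
)

```text
time_s: 6.27
eef_pos: [623.3, -244.3, 66.3]
orientation: [-0.0, 0.707, 0.0, 0.707]
force: [-0.2, 0.4, -0.2]
width: 61.6
```

Call:
arm_command(
  commands=[
    [0.001,0,0,0,0,0,0.055],
    [0,0,0,0,0,0,0.055],
    [0,0,0,0,0,0,0.055],
  ],
)

```text
time_s: 6.52
eef_pos: [623.5, -244.4, 65.4]
orientation: [-0.0, 0.707, 0.0, 0.707]
force: [0.3, -0.5, 0.4]
width: 61.7
```

Call:
arm_command(
  commands=[
    [0,0,0,0,0,0,0.07],
    [0,0,0,0,0,0,0.085],
    [0,0,0,0,0,0,0.085],
    [0,0,0,0,0,0,0.085],
    [-0.01,0,0,0,0,0,0.085],
    [-0.02,0,0,0,0,0,0.085],
    [-0.03,0,0,0,0,0,0.085],
    [-0.03,0,0,0,0,0,0.085],
    [-0.02,0,0,0,0,0,0.085],
    [0,0.014,-0.018,0,0,0,0.085],
  ],
)

```text
time_s: 7.35
eef_pos: [610.7, -234.0, 181.9]
orientation: [-0.002, 0.703, -0.002, 0.711]
force: [1.9, -0.2, 0.2]
width: 84.9
```

Call:
arm_command(
  commands=[
    [0,0.024,-0.033,0,0,0,0.085],
    [0,0.024,-0.033,0,0,0,0.085],
    [0,0.024,-0.033,0,0,0,0.085],
    [0,0.024,-0.033,0,0,0,0.085],
    [0,0.015,-0.02,0,0,0,0.085],
    [0,0.007,-0.01,0,0,0,0.085],
    [0,0,0,0,0,0,0.085],
    [0,0,0,0,0,0,0.085],
  ],
)

```text
time_s: 8.02
eef_pos: [443.8, -112.6, 176.4]
orientation: [-0.001, 0.706, 0.0, 0.708]
force: [0.3, -0.5, -0.3]
width: 85.0
```

```bash
python3 - <<'E'
from h import *
m=cams.camera_model("wrist");s=arm.state();w=cams.camera("wrist")[:,:,::-1];t=cams.camera("top")[:,:,::-1]
cv2.imwrite("pics/w4.png",np.vstack([cv2.resize(w,(640,400)),cv2.resize(t[150:240,240:480],(640,200))]))
T=cams.camera_model("top")
print(s["eef_pos"],s["time_s"],proj(m,np.array([443,-112,84])),proj(T,np.array([619.2,-244,105])))
E
```

```text
[ 443.81288961 -112.57083064  176.36130005] 8.0167 (np.float64(311.36353771478105), np.float64(201.20076531693667)) (np.float64(421.8977174415457), np.float64(191.52945320711905))
```

View pics/w4.png

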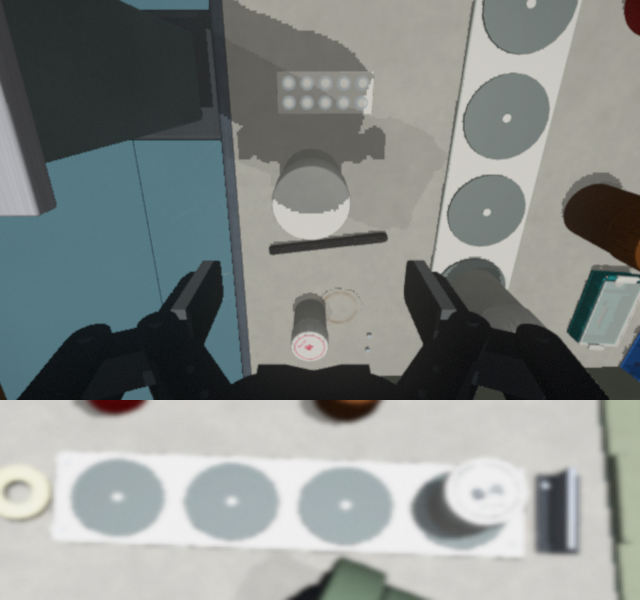

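Jar 96's lid is at top-image (421.9,191.4), which is exactly where a jar centred on pad D should appear. Broad R's lid is at (311,200), predicted (311,201), so I'll descend, grip and carry it to pad C.

Call:
arm_command(
  commands=[
    [0.035,0,0,0,0,0,0.085],
    [0.035,0,0,0,0,0,0.085],
    [0.03,0,0,0,0,0,0.085],
    [0.015,0,0,0,0,0,0.085],
    [0.01,0,0,0,0,0,0.085],
    [0.006,0,0,0,0,0,0.085],
    [0,0,0,0,0,0,0.085],
  ],
)

```text
time_s: 8.7
eef_pos: [443.3, -112.8, 43.0]
orientation: [0.0, 0.708, 0.0, 0.706]
force: [0.8, -0.0, 0.0]
width: 85.0
```

Call:
arm_command(
  commands=[
    [0,0,0,0,0,0,0.055],
    [0,0,0,0,0,0,0.055],
    [0,0,0,0,0,0,0.055],
    [0,0,0,0,0,0,0.055],
    [0,0,0,0,0,0,0.055],
    [0,0,0,0,0,0,0.055],
  ],
  grip_force=30,
)

```text
time_s: 9.2
eef_pos: [444.3, -113.0, 45.1]
orientation: [-0.001, 0.706, -0.0, 0.708]
force: [0.4, -0.9, 5.8]
width: 61.6
```

Call:
arm_command(
  commands=[
    [-0.01,0,0,0,0,0,0.055],
    [-0.02,0,0,0,0,0,0.055],
    [-0.03,0,0,0,0,0,0.055],
    [-0.02,0,0,0,0,0,0.055],
    [0,0,0,0,0,0,0.055],
    [0,0,0,0,0,0,0.055],
  ],
)

```text
time_s: 9.7
eef_pos: [444.0, -112.7, 125.1]
orientation: [-0.001, 0.706, 0.0, 0.708]
force: [-0.3, 0.7, -0.2]
width: 61.5
```

Call:
arm_command(
  commands=[
    [0,-0.004,0.012,0,0,0,0.055],
    [0,-0.006,0.03,0,0,0,0.055],
    [0,-0.007,0.035,0,0,0,0.055],
    [0,-0.007,0.035,0,0,0,0.055],
    [0,-0.006,0.035,0,0,0,0.055],
    [0,-0.004,0.022,0,0,0,0.055],
    [0,-0.002,0.01,0,0,0,0.055],
    [0,0,0,0,0,0,0.055],
    [0,0,0,0,0,0,0.055],
  ],
)

```text
time_s: 10.45
eef_pos: [621.0, -147.8, 122.0]
orientation: [0.0, 0.708, 0.001, 0.706]
force: [-1.4, 0.2, 0.3]
width: 61.7
```

Call:
arm_command(
  commands=[
    [0.03,-0.001,0.002,0,0,0,0.055],
    [0.02,0,0,0,0,0,0.055],
    [0.01,0,0,0,0,0,0.055],
    [0.005,0,0,0,0,0,0.055],
    [0.003,0,0,0,0,0,0.055],
    [0.002,0,0,0,0,0,0.055],
    [0,0,0,0,0,0,0.055],
    [0,0,0,0,0,0,0.055],
    [0,0,0,0,0,0,0.055],
  ],
)

```text
time_s: 11.2
eef_pos: [625.0, -149.5, 55.3]
orientation: [-0.001, 0.707, 0.0, 0.708]
force: [0.5, -0.4, -0.8]
width: 61.6
```

Call:
arm_command(
  commands=[
    [0,0,0,0,0,0,0.07],
    [0,0,0,0,0,0,0.085],
    [0,0,0,0,0,0,0.085],
    [0,0,0,0,0,0,0.085],
    [-0.01,0,0,0,0,0,0.085],
    [-0.02,0,0,0,0,0,0.085],
    [-0.03,0,0,0,0,0,0.085],
    [-0.03,0,0,0,0,0,0.085],
    [-0.02,0,0,0,0,0,0.085],
    [0,0.018,-0.009,0,0,0,0.085],
  ],
)

```text
time_s: 12.03
eef_pos: [619.8, -134.9, 170.7]
orientation: [-0.001, 0.703, -0.002, 0.711]
force: [0.7, 0.6, -0.1]
width: 84.5
```

Call:
arm_command(
  commands=[
    [0,0.036,-0.018,0,0,0,0.085],
    [0,0.036,-0.018,0,0,0,0.085],
    [0,0.036,-0.018,0,0,0,0.085],
    [0,0.036,-0.018,0,0,0,0.085],
    [0,0.036,-0.018,0,0,0,0.085],
    [0,0.036,-0.018,0,0,0,0.085],
    [0,0.036,-0.018,0,0,0,0.085],
    [0,0.036,-0.018,0,0,0,0.085],
    [0,0.03,-0.015,0,0,0,0.085],
    [0,0.02,-0.01,0,0,0,0.085],
  ],
)

```text
time_s: 12.87
eef_pos: [444.2, 209.0, 165.2]
orientation: [-0.001, 0.707, 0.002, 0.707]
force: [-0.5, -0.3, 0.1]
width: 85.0
```

Call:
arm_command(
  commands=[
    [0,0,0,0,0,0,0.085],
    [0,0,0,0,0,0,0.085],
    [0,0,0,0,0,0,0.085],
  ],
)

```text
time_s: 13.12
eef_pos: [446.5, 206.3, 164.9]
orientation: [-0.0, 0.707, 0.0, 0.707]
force: [0.4, -0.8, -0.2]
width: 84.8
```

```bash
python3 - <<'E'
from h import *
m=cams.camera_model("wrist");s=arm.state();w=cams.camera("wrist")[:,:,::-1];t=cams.camera("top")[:,:,::-1]
cv2.imwrite("pics/w5.png",np.vstack([cv2.resize(w,(640,400)),cv2.resize(t[150:240,240:480],(640,200))]))
T=cams.camera_model("top")
print(s["eef_pos"],s["time_s"],proj(m,np.array([447,209,72])),proj(T,np.array([621,-149,93])))
E
```

```text
[446.4827879  206.33043931 164.86544127] 13.1167 (np.float64(313.2135193345317), np.float64(198.56749152113989)) (np.float64(373.6537530975259), np.float64(190.70073694984075))
```

View pics/w5.png

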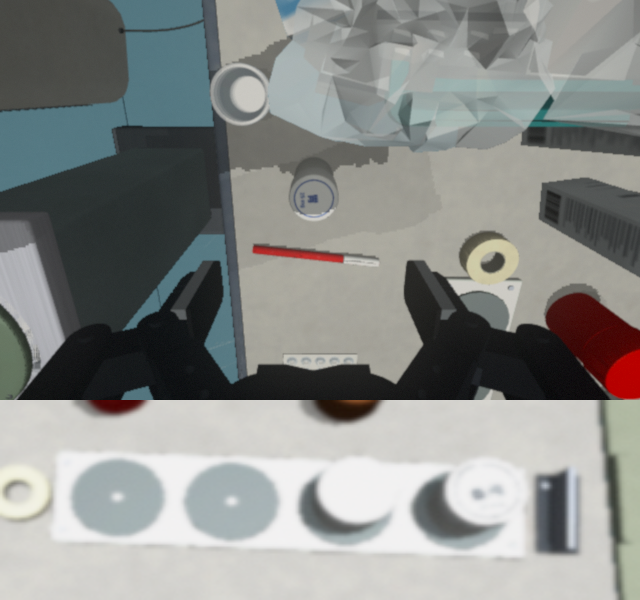

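Jar 84's lid is at top-image (373.9,190.5), predicted (373.7,190.7), so it is good. Slim L's lid is at (313,196), 2.5 px above prediction, so y is about 211. I'll grip it and carry it to pad B.

Call:
arm_command(
  commands=[
    [0.035,0.004,0,0,0,0,0.085],
    [0.035,0,0,0,0,0,0.085],
    [0.03,0,0,0,0,0,0.085],
    [0.015,0,0,0,0,0,0.085],
    [0.008,0,0,0,0,0,0.085],
    [0.005,0,0,0,0,0,0.085],
    [0,0,0,0,0,0,0.085],
  ],
)

```text
time_s: 13.8
eef_pos: [446.3, 209.9, 35.9]
orientation: [0.0, 0.707, -0.0, 0.707]
force: [0.4, 0.8, 0.2]
width: 84.9
```

Call:
arm_command(
  commands=[
    [0,0,0,0,0,0,0.05],
    [0,0,0,0,0,0,0.032],
    [0,0,0,0,0,0,0.032],
    [0,0,0,0,0,0,0.032],
    [0,0,0,0,0,0,0.032],
    [0,0,0,0,0,0,0.032],
    [0,0,0,0,0,0,0.032],
    [0,0,0,0,0,0,0.032],
  ],
  grip_force=30,
)

```text
time_s: 14.47
eef_pos: [446.8, 210.8, 37.3]
orientation: [-0.0, 0.706, 0.001, 0.708]
force: [0.2, -0.4, 7.0]
width: 38.6
```

Call:
arm_command(
  commands=[
    [-0.01,0,0,0,0,0,0.032],
    [-0.02,0,0,0,0,0,0.032],
    [-0.03,0,0,0,0,0,0.032],
    [-0.02,0,0,0,0,0,0.032],
    [0,0,0,0,0,0,0.032],
    [0,0,0,0,0,0,0.032],
  ],
)

```text
time_s: 14.97
eef_pos: [447.0, 210.9, 117.8]
orientation: [-0.0, 0.706, 0.001, 0.708]
force: [0.9, 0.4, -1.3]
width: 38.4
```

Call:
arm_command(
  commands=[
    [0,-0.013,0.009,0,0,0,0.032],
    [0,-0.028,0.019,0,0,0,0.032],
    [0,-0.033,0.022,0,0,0,0.032],
    [0,-0.033,0.022,0,0,0,0.032],
    [0,-0.033,0.022,0,0,0,0.032],
    [0,-0.033,0.022,0,0,0,0.032],
    [0,-0.033,0.022,0,0,0,0.032],
    [0,-0.03,0.02,0,0,0,0.032],
    [0,-0.02,0.014,0,0,0,0.032],
    [0,-0.009,0.007,0,0,0,0.032],
  ],
)

```text
time_s: 15.8
eef_pos: [626.0, -57.6, 114.6]
orientation: [0.001, 0.708, -0.001, 0.707]
force: [-0.3, 0.1, -0.7]
width: 38.5
```

Call:
arm_command(
  commands=[
    [0,0,0,0,0,0,0.032],
    [0,0,0,0,0,0,0.032],
    [0,0,0,0,0,0,0.032],
  ],
)

```text
time_s: 16.05
eef_pos: [623.6, -52.7, 115.4]
orientation: [-0.0, 0.708, 0.001, 0.706]
force: [-0.5, 0.1, -1.0]
width: 38.6
```

Call:
arm_command(
  commands=[
    [0.03,-0.0015,0.001,0,0,0,0.032],
    [0.02,0,0,0,0,0,0.032],
    [0.01,0,0,0,0,0,0.032],
    [0.005,0,0,0,0,0,0.032],
    [0.003,0,0,0,0,0,0.032],
    [0.002,0,0,0,0,0,0.032],
    [0,0,0,0,0,0,0.032],
    [0,0,0,0,0,0,0.032],
    [0,0,0,0,0,0,0.032],
  ],
)

```text
time_s: 16.8
eef_pos: [626.9, -55.9, 47.2]
orientation: [-0.0, 0.707, 0.0, 0.708]
force: [0.5, -0.2, -1.0]
width: 38.8
```

Call:
arm_command(
  commands=[
    [0,0,0,0,0,0,0.05],
    [0,0,0,0,0,0,0.085],
    [0,0,0,0,0,0,0.085],
    [0,0,0,0,0,0,0.085],
    [0,0,0,0,0,0,0.085],
    [-0.015,0,0,0,0,0,0.085],
    [-0.03,0,0,0,0,0,0.085],
    [-0.035,0,0,0,0,0,0.085],
    [-0.03,0,0,0,0,0,0.085],
    [0,-0.013,-0.01,0,0,0,0.085],
  ],
)

```text
time_s: 17.63
eef_pos: [621.4, -68.1, 163.3]
orientation: [-0.002, 0.703, 0.001, 0.711]
force: [0.8, -0.8, 2.3]
width: 84.8
```

Call:
arm_command(
  commands=[
    [0,-0.03,-0.025,0,0,0,0.085],
    [0,-0.03,-0.025,0,0,0,0.085],
    [0,-0.03,-0.025,0,0,0,0.085],
    [0,-0.03,-0.025,0,0,0,0.085],
    [0,-0.03,-0.025,0,0,0,0.085],
    [0,-0.03,-0.025,0,0,0,0.085],
    [0,-0.02,-0.017,0,0,0,0.085],
    [0,-0.01,-0.009,0,0,0,0.085],
    [0,0,0,0,0,0,0.085],
    [0,0,0,0,0,0,0.085],
  ],
)

```text
time_s: 18.47
eef_pos: [440.2, -279.5, 156.4]
orientation: [0.0, 0.707, -0.0, 0.707]
force: [1.0, -0.1, 0.0]
width: 84.9
```

```bash
python3 - <<'E'
from h import *
m=cams.camera_model("wrist");s=arm.state();w=cams.camera("wrist")[:,:,::-1];t=cams.camera("top")[:,:,::-1]
cv2.imwrite("pics/w6.png",np.vstack([cv2.resize(w,(640,400)),cv2.resize(t[150:240,240:480],(640,200))]))
T=cams.camera_model("top")
print(s["eef_pos"],s["time_s"],proj(m,np.array([441,-279,56])),proj(T,np.array([622.6,-54.6,81])))
E
```

```text
[ 440.15057207 -279.45895134  156.414541  ] 18.4667 (np.float64(313.658022434404), np.float64(198.21271986124233)) (np.float64(327.0705082397144), np.float64(189.99735176701503))
```

View pics/w6.png

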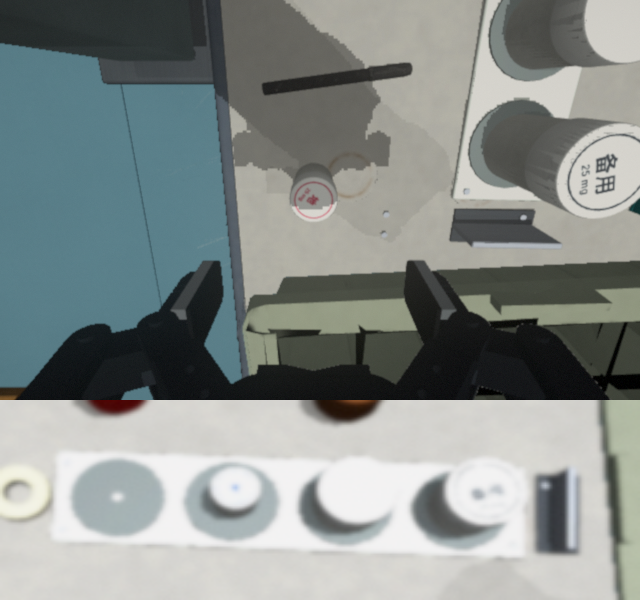

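Jar 72's printed dot is at top-image (328.1,189.6), predicted (327.1,190.0), about 2 mm off and fine. Slim R's lid is at (314,198), matching the prediction. The tray edge is about 75 mm away, so the gripper clears it.

Call:
arm_command(
  commands=[
    [0.035,0,0,0,0,0,0.085],
    [0.035,0,0,0,0,0,0.085],
    [0.03,0,0,0,0,0,0.085],
    [0.018,0,0,0,0,0,0.085],
    [0.009,0,0,0,0,0,0.085],
    [0.005,0,0,0,0,0,0.085],
    [0,0,0,0,0,0,0.085],
  ],
)

```text
time_s: 19.15
eef_pos: [440.8, -278.3, 23.8]
orientation: [-0.001, 0.707, 0.001, 0.707]
force: [-1.1, 0.4, 1.2]
width: 84.9
```

Call:
arm_command(
  commands=[
    [0,0,0,0,0,0,0.05],
    [0,0,0,0,0,0,0.032],
    [0,0,0,0,0,0,0.032],
    [0,0,0,0,0,0,0.032],
    [0,0,0,0,0,0,0.032],
    [0,0,0,0,0,0,0.032],
    [0,0,0,0,0,0,0.032],
    [0,0,0,0,0,0,0.032],
  ],
  grip_force=30,
)

```text
time_s: 19.82
eef_pos: [441.1, -279.6, 25.4]
orientation: [-0.001, 0.707, -0.0, 0.708]
force: [-0.1, 0.8, 6.3]
width: 39.0
```

Call:
arm_command(
  commands=[
    [-0.01,0,0,0,0,0,0.032],
    [-0.02,0,0,0,0,0,0.032],
    [-0.03,0,0,0,0,0,0.032],
    [-0.02,0,0,0,0,0,0.032],
    [0,0,0,0,0,0,0.032],
    [0,0,0,0,0,0,0.032],
  ],
)

```text
time_s: 20.32
eef_pos: [441.3, -279.7, 105.9]
orientation: [-0.001, 0.706, -0.0, 0.708]
force: [-0.5, -0.4, -1.3]
width: 38.5
```

Call:
arm_command(
  commands=[
    [0,0.015,0.002,0,0,0,0.032],
    [0,0.03,0.005,0,0,0,0.032],
    [0,0.036,0.005,0,0,0,0.032],
    [0,0.036,0.005,0,0,0,0.032],
    [0,0.036,0.005,0,0,0,0.032],
    [0,0.036,0.005,0,0,0,0.032],
    [0,0.036,0.005,0,0,0,0.032],
    [0,0.036,0.01,0,0,0,0.032],
    [0,0.03,0.02,0,0,0,0.032],
    [0,0.019,0.03,0,0,0,0.032],
  ],
)

```text
time_s: 21.15
eef_pos: [528.1, 35.3, 102.6]
orientation: [-0.001, 0.709, 0.002, 0.705]
force: [0.2, -0.6, -0.8]
width: 38.7
```

Call:
arm_command(
  commands=[
    [0,0.01,0.035,0,0,0,0.032],
    [0,0,0.035,0,0,0,0.032],
    [0,0,0.018,0,0,0,0.032],
    [0,0,0.008,0,0,0,0.032],
    [0,0,0,0,0,0,0.032],
    [0,0,0,0,0,0,0.032],
    [0,0,0,0,0,0,0.032],
  ],
)

```text
time_s: 21.73
eef_pos: [625.8, 41.4, 103.4]
orientation: [-0.0, 0.708, 0.0, 0.706]
force: [-0.4, 0.3, -0.6]
width: 38.7
```

Next I'll lower it, aiming for TCP z of about 35, then release, rise and look.

Call:
arm_command(
  commands=[
    [0.03,-0.001,0,0,0,0,0.032],
    [0.02,0,0,0,0,0,0.032],
    [0.01,0,0,0,0,0,0.032],
    [0.005,0,0,0,0,0,0.032],
    [0.003,0,0,0,0,0,0.032],
    [0.002,0,0,0,0,0,0.032],
    [0,0,0,0,0,0,0.032],
    [0,0,0,0,0,0,0.032],
    [0,0,0,0,0,0,0.032],
  ],
)

```text
time_s: 22.48
eef_pos: [628.8, 40.2, 35.2]
orientation: [-0.0, 0.707, 0.0, 0.708]
force: [-0.7, -0.4, -0.4]
width: 38.8
```

Call:
arm_command(
  commands=[
    [0,0,0,0,0,0,0.05],
    [0,0,0,0,0,0,0.085],
    [0,0,0,0,0,0,0.085],
    [0,0,0,0,0,0,0.085],
    [0,0,0,0,0,0,0.085],
    [-0.015,0,0,0,0,0,0.085],
    [-0.03,0,0,0,0,0,0.085],
    [-0.035,0,0,0,0,0,0.085],
    [-0.035,0,0,0,0,0,0.085],
    [-0.03,0,0,0,0,0,0.085],
  ],
)

```text
time_s: 23.32
eef_pos: [628.3, 40.2, 181.6]
orientation: [-0.0, 0.707, 0.0, 0.707]
force: [1.1, -0.9, -0.2]
width: 84.8
```

Call:
arm_command(
  commands=[
    [0,0,-0.035,0,0,0,0.085],
    [0,0,-0.04,0,0,0,0.085],
    [0,0,-0.04,0,0,0,0.085],
    [0,0,-0.04,0,0,0,0.085],
    [0,0,-0.04,0,0,0,0.085],
    [0,0,-0.015,0,0,0,0.085],
    [0,0,0,0,0,0,0.085],
    [0,0,0,0,0,0,0.085],
    [0,0,0,0,0,0,0.085],
  ],
)

```text
time_s: 24.07
eef_pos: [420.0, 39.8, 179.9]
orientation: [-0.0, 0.706, 0.0, 0.708]
force: [-1.2, -1.1, 0.6]
width: 84.8
```

```bash
python3 - <<'E'
from h import *
s=arm.state();sc=cams.camera("scene")[:,:,::-1];t=cams.camera("top")[:,:,::-1]
cv2.imwrite("pics/f.png",np.vstack([cv2.resize(t[150:240,240:480],(780,292)),cv2.resize(sc[120:240,210:530],(780,292))]))
T=cams.camera_model("top");print(s["eef_pos"],s["time_s"])
for P in([624.6,40.2,65],[622.6,-54.6,81],[621.2,-149.1,93],[619.2,-244,105]):
    u,v=proj(T,np.array(P));print((u-240)*3.25,(v-150)*3.25)
E
```

```text
[420.00765122  39.82956866 179.89951095] 24.0667
135.76690710971366 128.23997093720942
282.9791517790718 129.99139324279886
434.5370183624657 131.9649521162489
591.1675816850235 134.97072292313692
```

View pics/f.png

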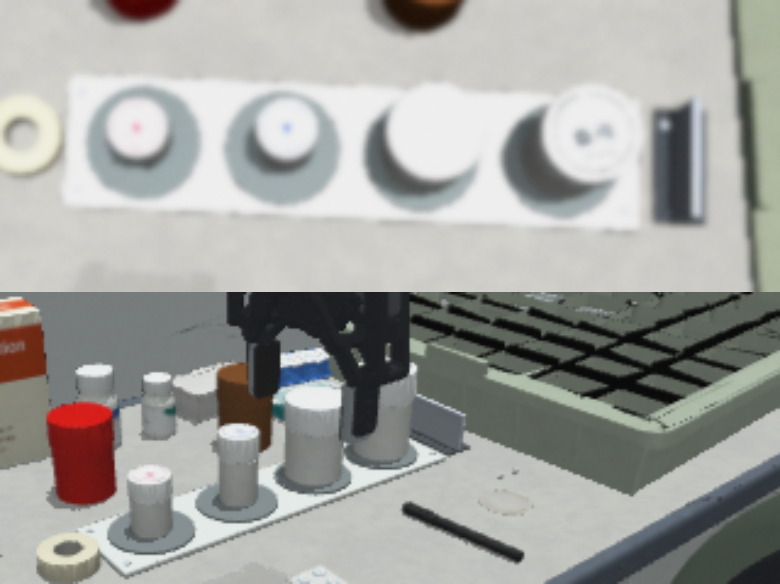

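In crop pixels the lids sit at (136,128), (286,128), (433,133) and (591,134). Predictions for centred jars are (136,128), (283,130), (435,132) and (591,135). All are within about 2 mm and upright, and the gripper is clear.

```bash
python3 -c "
from plant import job
print(job.job_done())"
```

```text
the job is handed in; nothing more can be done
None
```

All four jars are on their pads in order of height, and the job is handed in at about 24 s on the robot clock. From the end stop they stand 96, 84, 72 and 56 mm. Each was gripped by its lid at 30 N, carried upright and released within about 1 mm of the pad top. No look-alike was handled.

- **Placing:** in the last top-camera view all four lids lay within about 1 px (2 mm) of where centred jars should appear. The scene view showed all four upright and the gripper clear.
- **Height check:** my rough two-camera heights for the two broad jars came out low, at 92 and 77 mm against 96 and 84 mm. Their order was never in doubt.
- **Disagreement:** the top camera read about 4 mm less in x than the wrist camera and the grip positions. I trusted the wrist camera for x. The other reading would shift the jars only about 4 mm, well inside the 15 mm tolerance.

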